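Ratchet a padlock tight in the locksmith's fixture

ROBOT

A 7-joint arm with a two-finger parallel gripper is mounted at the origin on the work surface. World frame = base frame: x ahead of the robot, y to its left, z up, the work surface at z = 0. Lengths are in m, angles in rad, forces in N, time in s.
With the tool pointing down it reaches from about 0.425 to 0.875 m from the base axis. Payload 8.4 kg.
Tool frame: the origin (TCP) lies midway between the tips of the shut fingers; the grasp point (between the pads) lies 19 mm behind it; x points along the fingers, y is the direction in which the jaws open and shut, and the axes are right-handed (so a half turn about x gives the same grasp; the last joint's range is limited). The gripper opens to 87 mm and grips with 3 to 60 N. Pads are 19 mm wide; open, the fingers measure 117 mm over their backs; the gripper's body (75 mm by 190 mm) begins 51 mm behind the grasp point.
Start: joints at [-1.235, 0.333, 0.04, 1.465, -0.013, 1.343, -0.059], TCP at [0.274, 0.589, 0.223] pointing down, gripper open.
Joint ranges: [-2.58, 2.58], [-0.38, 2.09], [-1.3, 1.39], [0.25, 2.4], [-1.5, 4.64], [0.08, 2.09], [-2.65, 2.65]. Speed limits (rad/s): [2.22, 2.22, 2.79, 2.79, 3.14, 3.14, 3.14].

INTERFACE

Orientations are given as a unit quaternion [w, x, y, z].
In Python, from cell import get_obs, snapshot, camera_info, finish_job gives the robot as it stands.
- The arm moves only by the tool carry_out, never from a script. Its argument "motion" is a list of rows, each a list of 4 numbers: the shift along the tool's x, y, z in cm, then the turn about the tool's x in degrees. In form: [[dx, dy, dz, spin], ...]. A call has 1 to 10 rows; each row shifts and turns the commanded pose from where the row before left it, along the tool's axes as they then stand; what a row does not reach is not made up. A row lasts 1/12 s, in which the tool goes at most 41.7 mm and 7.16 degrees, less where a joint would pass 70% of its speed; a pose out of reach is approached as far as the arm can. A call with a gripper value outside its range is refused whole. "jaw" is the opening, from 0 (shut) to 1 (fully open), set as the call begins (left out, the last holds). The fingers move at their own pace and stop on an object; "force" is the grip in N (left out, the last holds). Time passes only in rows, so rows that do not move let the fingers close. It gives the time, the measured TCP pose, the force and the opening at its end, in the units of the state.
- get_obs(): the state, without advancing time (a new reading comes with each control period).
- snapshot(name): name is "scene" or "top" or "wrist"; returns (picture, depth): 480x640x3 uint8, red, green, blue; 480x640 float32, m along the optical axis (not along the pixel's ray), 0 where there is no reading.
- camera_info(name): a dict with "intrinsics" (3x3 intrinsics, pixels), "view" (4x4, takes a point from world to camera coordinates); the wrist camera has in their place "tool_from_camera" (4x4, takes a point from camera to tool coordinates, whose origin is the TCP and whose axes are the tool frame's). Camera axes: x right, y down, z forward; pixel columns grow to the right and rows downward; lengths in m; the calibration is good to about 2 mm. A picture is of the moment at which its call begins: read the wrist's pose just before it. camera_info takes no time and is no camera call.
- finish_job(): hands the job in, once; it reports no verdict.
The state is a dict: "time_s": time; "qpos": joint angles; "qvel": joint speeds; "tau": joint torques, N m; "eef_pos": TCP position; "orientation": TCP orientation; "wrist_force": force on the tool from outside, world axes, zero at the start; "torque": the same for the moment, N m; "gripper_width": opening from 0.0 (shut) to 1.0 (fully open).
Only numpy, scipy, OpenCV 4.12 (cv2) and the standard library are available. Lean on these libraries where they do the work, as an engineer would, in place of code of your own. Each camera call takes 0.05 s, during which the arm holds its last target.

TASK

Clamp the brass padlock in the fixture: fit the six-lobe ring spanner fully home on the clamp screw and tighten it clockwise in short swings between the two pillars, lifting it off and re-fitting it for each new bite. Stop once the jaw grips the padlock firmly, without crushing it, then let go and leave the spanner sitting on the screw. Turn the screw only with the spanner, keep the gripper off screw, jaw and padlock, and leave everything else on the bench alone.

Things in the scene. Friction and masses are not known exactly. Their poses are not given: they have to be found in the camera images.
- spanner_grip (a point): point in the middle of the handle of the loose steel ring spanner, which lies flat on the bench (about 200 g, 190 mm long): handle 16 mm wide, 14 mm thick; this point 7 mm above the bench. x points along the handle away from the ring (93 mm more handle that way), z up. Another spanner, with an open fork end, also lies on the bench: not that one
- spanner_ring (a point): centre of the spanner's ring, on its underside (bench level at first), 75 mm from spanner_grip and 7 mm lower; same axes. The ring is 50 mm across and 22 mm tall, flush with the handle's underside. Its six-lobed hole goes right through: bore radius 19 mm, notches at 0, 60, 120.. deg from x, and between them six teeth 4 mm wide that reach in to 12 mm from the centre
- screw_seat (a point): point on the clamp screw's axis, on top of its flange (24 mm radius), 50 mm above the bench; z up; x turns with the screw. The head stands 22 mm tall on the flange: core radius 10.7, six lobes 6 mm wide, 17.5 mm out, at 0, 60, 120.. deg from x, stepped in 1 mm in the top 4 mm. The ring drops over it with 1.3 mm (6 deg) play each way; fully home spanner_ring is at this point
- screw: the clamp screw (origin on its axis, 46 mm above the bench, axes as screw_seat). Clockwise from above tightens: 4 mm of jaw per radian; it does not rise or sink and stays as left. About 0.9 N m turns it while the jaw is free, plus 0.04 N m per 10 N of grip. It needs 1.6 to 2.5 rad in all, in two to four bites; the grip rises from nothing to 250 N in the last 0.6 rad or so. Firm: 60 to 150 N of grip, 1.15 to 1.5 N m while turning; crushed: 250 N
- fixture: grey fixture fixed to the bench; origin on the screw axis at bench level. Base plate 20 mm thick, x -125 to 160, y -140 to 140 mm. Two round pillars, radius 9 mm, tops 94 mm above the bench, at x -80, y +-115 mm let the handle swing 47 deg either side of this -x. A curved rest between them, 111 to 119 mm from the screw, 49.5 mm tall, carries the handle. Along +x: screw, jaw, padlock, fence
- jaw: sliding steel jaw, 70 mm wide, 40 mm tall; origin at the foot of its gripping face, 21 mm above the bench; moves along its +x (the fixture's +x) to the padlock as the screw is tightened
- padlock: brass padlock standing loose on the fixture between jaw and fence, shackle up; origin at the centre of its underside. Body about 40 mm along x, 26 mm along y, 45 mm tall, shackle 30 mm more. It stands up to 3 mm short of the fence; the jaw pushes it there before it grips
- spanner: the same ring spanner; origin at the middle of the handle on its underside, 7 mm below spanner_grip, same axes. On the screw it lies level by itself, ring on the flange, handle on the rest. Once a stiff arm stops turning, some of the load relaxes: about 0.2 to 0.4 N m (force and wrist moment together, about the screw) is left while the jaw is free, about 0.7 to 0.9 at 100 N of grip
Things that resemble listed ones, but are neither listed nor needed, are in the scene too. What is shaped like the padlock but pink, purple or turquoise is not meant.

How it is judged:
By the outcome, as a careful person would: the job done as asked, in the order asked, and still so for the second after the job is handed in, with the robot touching nothing.
It also fails if it takes over 72 s, if anything falls off the work surface, if the arm or the gripper's body presses on something with over 40 N, if the wrist force passes 120 N, or if a joint passes its speed limit or range.

## Working session

There is one attempt and no reset: what is moved stays moved. The work goes in short steps, Python scripts to look and compute and a tool call to move; the robot and the scene stay as the last step left them, time stands still between calls to the robot, and variables do not carry over. Pictures are saved under pics/ and viewed, and the job is handed in when it is done.

Besides the shell and the picture viewer there is one more tool, called after "Request:" by a JSON object that holds its "method" and its "body", one argument or row to a line. carry_out: Moves the arm, as the interface text tells. Its arguments: {"type":"object","properties":{"motion":{"type":"array"},"jaw":{"type":"number"},"force":{"type":"number"}},"required":["motion"]}

```bash
ls; mkdir -p pics; python3 - <<'E'
from cell import *
import cv2,json
o=get_obs();print(o)
for n in("scene","top","wrist"):
    o=get_obs()
    p,d=snapshot(n);cv2.imwrite(f"pics/{n}0.png",p[:,:,::-1]);
    import numpy as np;np.save(f"pics/{n}0.npy",d)
    print(n,camera_info(n))
E
```

```text
pics
{'time_s': 0.0, 'qpos': array([-1.23518659,  0.33390971,  0.03986555,  1.46625693, -0.01340803,
        1.34328382, -0.05847253]), 'qvel': array([ 1.13755028e-03, -1.37716820e-03,  1.68983423e-03, -8.09437823e-05,
        3.70004033e-04, -1.31872504e-03,  3.35860928e-04]), 'tau': array([-8.29484652e-04, -6.56353283e+01,  1.33491028e+00, -4.03791940e+01,
       -5.96199464e-02,  4.48615977e-02,  1.90004021e-04]), 'eef_pos': array([0.27363055, 0.58909346, 0.22166694]), 'orientation': array([ 0.69037547,  0.15195862,  0.69055028, -0.15307059]), 'wrist_force': array([ 0.20541893, -0.41925001, -0.03733385]), 'torque': array([-0.00030921, -0.01644351,  0.01426714]), 'gripper_width': 1.003780763269791}
scene {'intrinsics': array([[503.03959043,   0.        , 329.9292526 ],
       [  0.        , 503.03959043, 242.65695276],
       [  0.        ,   0.        ,   1.        ]]), 'view': array([[ 0.09807834,  0.99508276, -0.01381807, -0.04711447],
       [ 0.84424974, -0.09054719, -0.52824577, -0.4739377 ],
       [-0.52689944,  0.04014357, -0.84897908,  1.3896085 ],
       [ 0.        ,  0
[... 305 characters left out ...]
0.00964799, -0.10390969,  0.57678459],
       [ 0.10402047, -0.01179331, -0.99450523,  0.96701773],
       [ 0.        ,  0.        ,  0.        ,  1.        ]])}
wrist {'intrinsics': array([[420.47974349,   0.        , 315.02210537],
       [  0.        , 420.47974349, 243.18393906],
       [  0.        ,   0.        ,   1.        ]]), 'tool_from_camera': array([[-1.07653875e-03, -2.62330759e-01,  9.64977416e-01,
        -1.61785093e-01],
       [ 9.99999399e-01, -4.83058581e-04,  9.84289336e-04,
         2.48898984e-04],
       [ 2.07931253e-04,  9.64977896e-01,  2.62331121e-01,
        -7.14952855e-02],
       [ 0.00000000e+00,  0.00000000e+00,  0.00000000e+00,
         1.00000000e+00]])}
```

View pics/scene0.png

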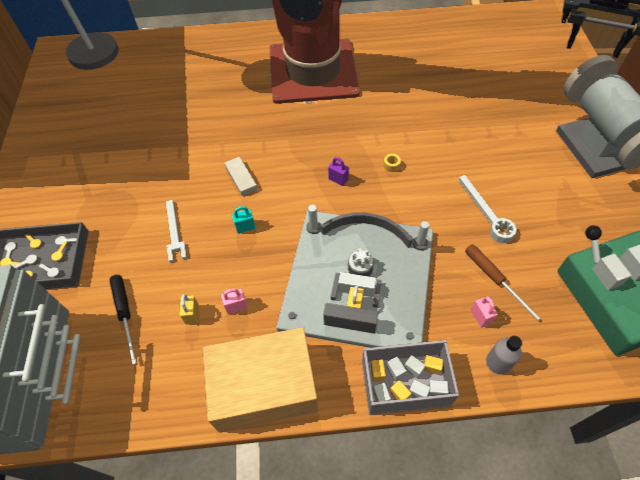

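View pics/top0.png

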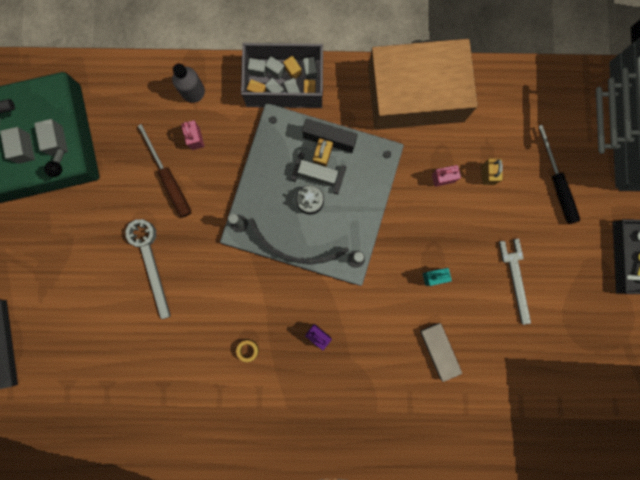

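View pics/wrist0.png

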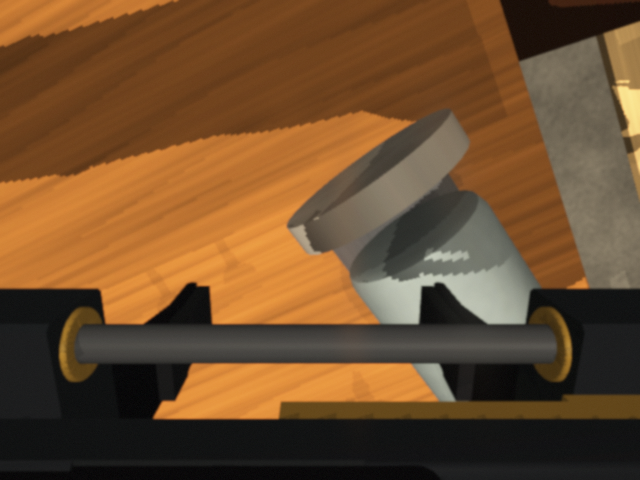

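Top view: the ring spanner has its ring at (140,233) and handle end at (165,315). The open-fork spanner at (515,280) is not meant. The screw is at (310,199), pillars at (236,222) and (357,258), and the brass padlock at (322,150) stands between jaw and fence. Next I measure heights and enlarge crops.

```bash
cat > h.py <<'E'
import numpy as np,cv2
from cell import *
def cam(n,o=None):
    c=camera_info(n);K=c["intrinsics"]
    if n=="wrist":
        w,x,y,z=o["orientation"]
        from scipy.spatial.transform import Rotation as R
        T=np.eye(4);T[:3,:3]=R.from_quat([x,y,z,w]).as_matrix();T[:3,3]=o["eef_pos"]
        return K,T@c["tool_from_camera"]
    return K,np.linalg.inv(c["view"])
def cloud(n,d,o=None):
    K,T=cam(n,o);v,u=np.mgrid[:480,:640]
    P=np.stack([(u-K[0,2])/K[0,0]*d,(v-K[1,2])/K[1,1]*d,d],-1)
    return P@T[:3,:3].T+T[:3,3]
def ray(n,u,v,z,o=None):
    K,T=cam(n,o);r=T[:3,:3]@np.array([(u-K[0,2])/K[0,0],(v-K[1,2])/K[1,1],1.])
    s=(z-T[2,3])/r[2];return T[:3,3]+s*r
def proj(n,p,o=None):
    K,T=cam(n,o);c=T[:3,:3].T@(np.asarray(p)-T[:3,3]);q=K@c;return q[:2]/q[2]
E
python3 - <<'E'
from h import *
p=cv2.imread("pics/top0.png");q=cv2.imread("pics/scene0.png")
a=cv2.resize(p[205:325,105:185],None,fx=5,fy=5,interpolation=3)
b=cv2.resize(p[100:290,215:410],None,fx=3,fy=3,interpolation=3)
c=cv2.resize(q[170:250,450:530],None,fx=5,fy=5,interpolation=3)
e=cv2.resize(q[195:350,275:440],None,fx=4,fy=3.8,interpolation=3)
cv2.imwrite("pics/c1.png",a);cv2.imwrite("pics/c2.png",b);cv2.imwrite("pics/c3.png",e)
for n in("top","scene"):
    P=cloud(n,np.load(f"pics/{n}0.npy"))
    if n=="top":
        for (u,v) in [(60,350),(152,270),(158,295),(140,222),(310,199),(300,195),(236,220),(357,257),(300,250),(322,150),(250,180),(200,400)]: print(n,u,v,P[v,u].round(4))
E
```

```text
top 60 350 [3.587e-01 5.106e-01 2.000e-04]
top 152 270 [0.5092 0.3418 0.0124]
top 158 295 [0.4626 0.3279 0.0147]
top 140 222 [0.5987 0.3649 0.0223]
top 310 199 [0.6374 0.045  0.0709]
top 300 195 [0.6456 0.0633 0.065 ]
top 236 220 [0.5948 0.1733 0.0946]
top 357 257 [ 0.5319 -0.0384  0.0959]
top 300 250 [0.5487 0.0637 0.0224]
top 322 150 [0.722  0.0242 0.0932]
top 250 180 [0.6816 0.1607 0.0203]
top 200 400 [ 2.691e-01  2.466e-01 -2.000e-04]
```

View pics/c1.png

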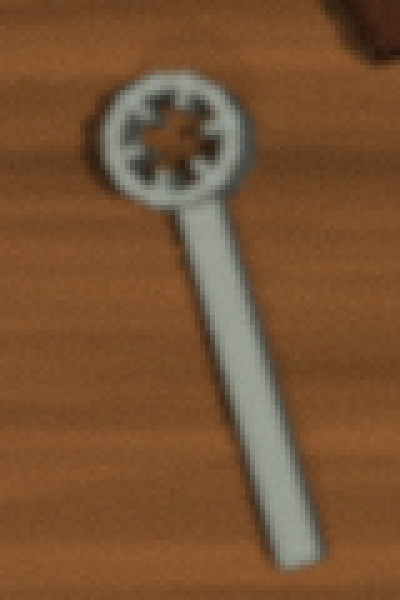

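View pics/c2.png

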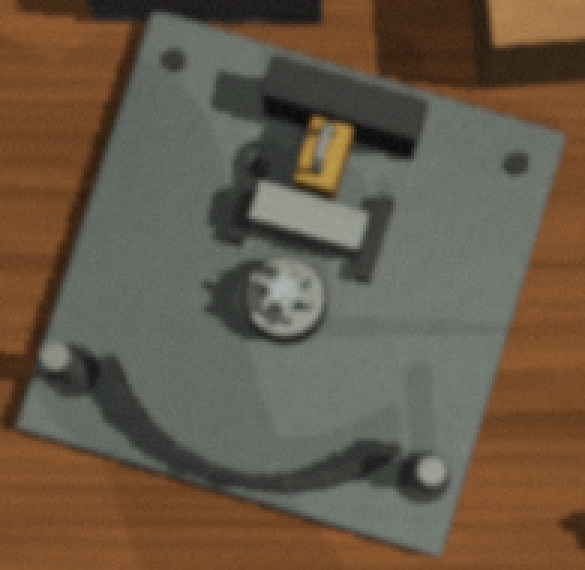

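View pics/c3.png

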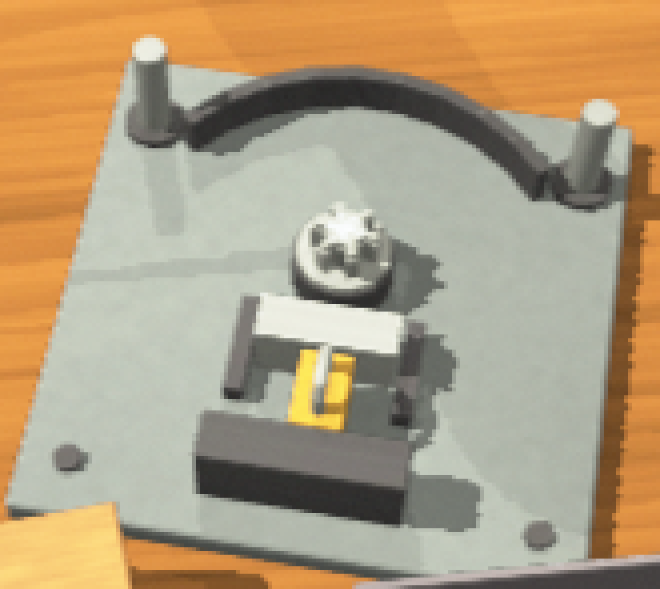

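```bash
python3 - <<'E'
from h import *
from scipy.spatial.transform import Rotation as R
D={n:cloud(n,np.load(f"pics/{n}0.npy")) for n in("top","scene")}
def blob(P,z0,z1,c,r):
    m=(P[...,2]>z0)&(P[...,2]<z1)&(np.hypot(P[...,0]-c[0],P[...,1]-c[1])<r);return P[m]
for n,P in D.items():
    pl=[]
    for c in((.5948,.1733),(.5319,-.0384)):
        b=blob(P,.091,.099,c,.02);pl.append((b[:,:2].max(0)+b[:,:2].min(0))/2);print(n,"pillar",len(b),pl[-1].round(4),b.mean(0).round(4))
    a,b=pl; dy=(a-b);print("dist",np.hypot(*dy));dy/=np.hypot(*dy);dx=np.array([dy[1],-dy[0]])
    s=(a+b)/2+.08*dx;print("screw pred",s.round(4),"yaw",np.degrees(np.arctan2(dx[1],dx[0])))
    hd=blob(P,.066,.078,s,.024);print("head",len(hd),hd.mean(0).round(4),((hd.max(0)+hd.min(0))/2).round(4))
    # spanner
    rg=blob(P,.018,.027,(.59,.36),.05);ct,_=cv2.minEnclosingCircle(rg[:,:2].astype(np.float32)*1000);print("ring",len(rg),np.array(ct)/1000,_,rg.mean(0).round(4))
    h=blob(P,.010,.0175,(.49,.336),.075);m=h.mean(0);w,V=np.linalg.eigh(np.cov(h[:,:2].T));d=V[:,1];d=d if d[0]<0 else -d
    t=(h[:,:2]-m[:2])@d;print("handle",len(h),m.round(4),"yaw",np.degrees(np.arctan2(d[1],d[0])),"tip",(m[:2]+d*t.max()).round(4))
o=get_obs();w,x,y,z=o["orientation"];print(R.from_quat([x,y,z,w]).as_matrix().round(3))
E
```

```text
top pillar 77 [0.5975 0.1795] [0.5973 0.1794 0.0939]
top pillar 76 [ 0.5329 -0.0412] [ 0.5322 -0.0405  0.0941]
dist 0.22998589756000798
screw pred [0.642  0.0467] yaw -16.304244783871447
head 184 [0.6408 0.0471 0.0711] [0.6415 0.0478 0.0712]
ring 337 [0.57796509 0.36623248] 26.035173416137695 [0.5779 0.3665 0.0218]
handle 639 [0.4883 0.3364 0.0136] yaw -162.10490519586872 tip [0.4204 0.3144]
scene pillar 57 [0.5962 0.1784] [0.5965 0.1781 0.0943]
scene pillar 45 [ 0.5314 -0.0416] [ 0.5313 -0.0415  0.0938]
dist 0.22935443120988025
screw pred [0.6405 0.0458] yaw -16.426444158805037
head 153 [0.6412 0.0455 0.0711] [0.6402 0.0461 0.0711]
ring 261 [0.57208313 0.3605737 ] 32.0161247253418 [0.5769 0.3651 0.0219]
handle 380 [0.4879 0.3353 0.0139] yaw -161.65250322498605 tip [0.4194 0.3126]
[[-0.     0.421  0.907]
 [-0.001  0.907 -0.421]
 [-1.    -0.001  0.   ]]
```

```bash
cat >> h.py <<'E'
def yawz(o):
    from scipy.spatial.transform import Rotation as R
    w,x,y,z=o["orientation"];M=R.from_quat([x,y,z,w]).as_matrix()
    return np.degrees(np.arctan2(M[1,2],M[0,2])),M
def plan(tgt,yaw):
    o=get_obs();y0,M=yawz(o);sp=-((yaw-y0+180)%360-180)
    a=np.radians(yaw);Z=np.array([np.cos(a),np.sin(a),0]);X=np.array([0,0,-1.]);Y=np.cross(Z,X)
    d=np.array(tgt)-o["eef_pos"]
    print("t",round(o["time_s"],2),"pos",o["eef_pos"].round(4),"yaw",round(y0,2),"q7",o["qpos"][6].round(2),"F",o["wrist_force"].round(1),"T",o["torque"].round(2),"g",round(o["gripper_width"],3))
    print("spin first",round(sp,2),"then tool cm",(100*np.array([d@X,d@Y,d@Z])).round(2),"dist",round(np.linalg.norm(d)*100,1),"in current axes",(100*M.T@d).round(2))
E
python3 -c "
from h import *
plan((.689,.033,.15),-16.35)"
```

```text
t 0.15 pos [0.2737 0.5892 0.2219] yaw -24.91 q7 -0.06 F [0.9 0.6 0.3] T [-0.01 -0.04  0.  ] g 0.996
spin first -8.56 then tool cm [  7.19 -41.68  55.51] dist 69.8 in current axes [  7.23 -32.94  61.1 ]
```

Request:
{"method": "carry_out", "body": {
  "motion": [
    [0, 0, 0, -4.3],
    [0, 0, 0, -4.3],
    [0.4, -2.3, 3.1, 0],
    [0.4, -2.3, 3.1, 0],
    [0.4, -2.3, 3.1, 0],
    [0.4, -2.3, 3.1, 0],
    [0.4, -2.3, 3.1, 0],
    [0.4, -2.3, 3.1, 0],
    [0.4, -2.3, 3.1, 0],
    [0.4, -2.3, 3.1, 0]
  ]
}}

```text
time_s: 0.98
eef_pos: [0.4609, 0.3414, 0.1903]
orientation: [0.7, 0.1, 0.7, -0.1]
wrist_force: [0.8, -0.1, 0.7]
gripper_width: 0.997
```

Request:
{"method": "carry_out", "body": {
  "motion": [
    [0.4, -2.3, 3.1, 0],
    [0.4, -2.3, 3.1, 0],
    [0.4, -2.3, 3.1, 0],
    [0.4, -2.3, 3.1, 0],
    [0.4, -2.3, 3.1, 0],
    [0.4, -2.3, 3.1, 0],
    [0.4, -2.3, 3.1, 0],
    [0.4, -2.3, 3.1, 0],
    [0.4, -2.3, 3.1, 0],
    [0.4, -2.3, 3.1, 0]
  ]
}}

```text
time_s: 1.82
eef_pos: [0.6937, 0.0339, 0.15]
orientation: [0.7, 0.1, 0.7, -0.1]
wrist_force: [0.5, 0.2, 0.9]
gripper_width: 1.0
```

```bash
python3 - <<'E'
from h import *
plan((.689,.033,.15),-16.35)
o=get_obs();p,d=snapshot("wrist");p=p[:,:,::-1].copy();cv2.imwrite("pics/w1.png",p);np.save("pics/w1.npy",d);import pickle;pickle.dump(o,open("pics/w1.pkl","wb"))
u=proj("wrist",(.641,.0465,.072),o);print(u);u=u.astype(int)
cv2.imwrite("pics/w1c.png",cv2.resize(p[max(0,u[1]-50):u[1]+50,u[0]-60:u[0]+60],None,fx=6,fy=6,interpolation=3))
E
```

```text
t 1.82 pos [0.6937 0.0339 0.15  ] yaw -16.29 q7 1.3 F [0.5 0.2 0.9] T [ 0.04 -0.07  0.01] g 1.0
spin first 0.06 then tool cm [ 0.   -0.22 -0.43] dist 0.5 in current axes [ 0.   -0.22 -0.43]
[309.36293145 160.82057802]
```

View pics/w1.png

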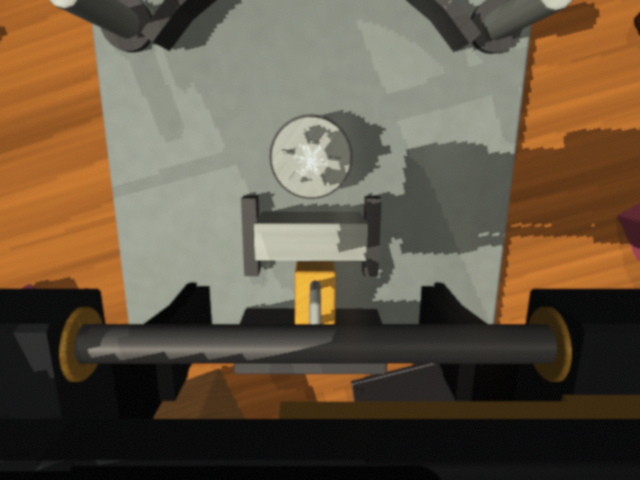

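View pics/w1c.png

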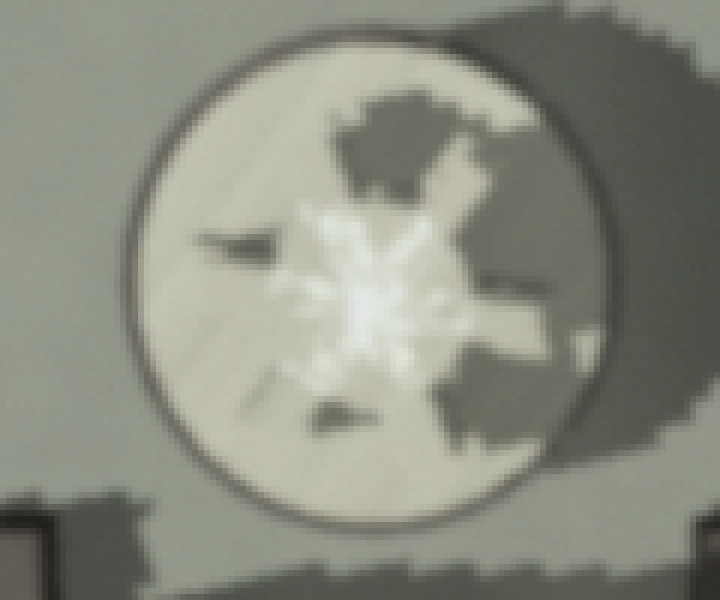

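The wrist view shows the screw head at about (310,157), with lobes at right (~8° below horizontal) and upper right. I'll get its phase from the depth map.

```bash
python3 - <<'E'
from h import *
import pickle
o=pickle.load(open("pics/w1.pkl","rb"));P=cloud("wrist",np.load("pics/w1.npy"),o)
s=np.array([.641,.0465])
m=(np.hypot(P[...,0]-s[0],P[...,1]-s[1])<.03)
fl=P[m&(P[...,2]>.046)&(P[...,2]<.055)];hd=P[m&(P[...,2]>.062)&(P[...,2]<.078)]
print("head z",np.median(hd[:,2]),"flange z",np.median(fl[:,2]))
c,r=cv2.minEnclosingCircle(np.vstack([fl,hd])[:,:2].astype(np.float32)*1000);print("flange circle",np.array(c)/1000,r)
c,r=cv2.minEnclosingCircle(hd[:,:2].astype(np.float32)*1000);print("head circle",np.array(c)/1000,r); c0=np.array(c)/1000
for c in(c0,hd[:,:2].mean(0)):
    v=hd[:,:2]-c;R=np.hypot(*v.T);A=np.arctan2(v[:,1],v[:,0])
    for lo in(.011,.0125):
        k=R>lo;f=np.exp(6j*A[k]).mean();print(c.round(4),len(hd),k.sum(),"phase mod60",np.degrees(np.angle(f))/6,abs(f))
    print(np.histogram(np.degrees(A[R>.0125])%60,bins=12,range=(0,60))[0])
# phase w.r.t. fixture etc
pl=[]
for c in((.597,.179),(.532,-.041)):
    b=P[(np.hypot(P[...,0]-c[0],P[...,1]-c[1])<.02)&(P[...,2]>.091)&(P[...,2]<.099)];print(len(b),b.mean(0) if len(b) else 0)
# jaw face and padlock
E
```

```text
head z 0.07130399828382256 flange z 0.04959563849992166
flange circle [0.64106232 0.04730666] 25.828685760498047
head circle [0.64104645 0.04719692] 17.597875595092773
[0.641  0.0472] 1916 752 phase mod60 5.551869501666428 0.726726314387364
[0.641  0.0472] 1916 574 phase mod60 5.5846265119553165 0.7558429965662115
[118 118 123  61   0   0   0   0   0   0  31 123]
[0.6407 0.0474] 1916 749 phase mod60 5.5267415498839965 0.7294910595859662
[0.6407 0.0474] 1916 574 phase mod60 5.541870062561866 0.7588101175439906
[122 115 131  51   1   0   0   0   0   0  32 122]
293 [0.6028545  0.17726496 0.0933951 ]
223 [ 0.53848445 -0.04142249  0.09296877]
```

```bash
python3 - <<'E'
from h import *
P=cloud("top",np.load("pics/top0.npy"))
m=(P[...,0]>.45)&(P[...,0]<.85)&(P[...,1]>.25)&(P[...,2]>.05)&(P[...,1]<.65);q=P[m]
for y in np.arange(.25,.65,.05):
    k=q[(q[:,1]>=y)&(q[:,1]<y+.05)]
    if len(k):print(round(y,2),k.min(0).round(3),k.max(0).round(3))
plan((.600,.373,.15),18)
E
```

```text
0.25 [0.75  0.258 0.05 ] [0.85  0.299 0.111]
0.45 [0.66 0.45 0.05] [0.85  0.5   0.146]
0.5 [0.655 0.5   0.05 ] [0.85  0.55  0.114]
0.55 [0.643 0.55  0.05 ] [0.85  0.6   0.138]
0.6 [0.64 0.6  0.05] [0.846 0.616 0.076]
t 1.87 pos [0.6963 0.0244 0.1488] yaw -16.73 q7 1.3 F [-3.8 -6.9 -0.5] T [-0.37  0.2   0.02] g 1.0
spin first -34.73 then tool cm [-0.12 36.13  1.62] dist 36.2 in current axes [ -0.32  30.61 -19.25]
```

Request:
{"method": "carry_out", "body": {
  "motion": [
    [0, 0, 0, -6.9],
    [0, 0, 0, -6.9],
    [0, 0, 0, -6.9],
    [0, 0, 0, -6.9],
    [0, 0, 0, -6.9],
    [0, 4, 0.2, 0],
    [0, 4, 0.2, 0],
    [0, 4, 0.2, 0],
    [0, 4, 0.2, 0],
    [0, 4, 0.2, 0]
  ]
}}

```text
time_s: 2.7
eef_pos: [0.6391, 0.2303, 0.1504]
orientation: [0.698, -0.112, 0.698, 0.112]
wrist_force: [0.8, 1.0, -0.6]
gripper_width: 1.0
```

Request:
{"method": "carry_out", "body": {
  "motion": [
    [0, 4, 0.2, 0],
    [0, 4, 0.2, 0],
    [0, 4, 0.2, 0],
    [0, 4, 0.2, 0],
    [0, 0, 0, 0],
    [0, 0, 0, 0],
    [0, 0, 0, 0]
  ]
}}

```text
time_s: 3.28
eef_pos: [0.5977, 0.3827, 0.15]
orientation: [0.698, -0.112, 0.698, 0.112]
wrist_force: [0.2, -0.6, -0.4]
gripper_width: 0.999
```

```bash
cat > sp.py <<'E'
from h import *
import sys
def spanner(n,P,c=(.5775,.366),zb=0):
    near=np.hypot(P[...,0]-c[0],P[...,1]-c[1])
    rg=P[(near<.04)&(P[...,2]>zb+.018)&(P[...,2]<zb+.027)]
    ct,r=cv2.minEnclosingCircle(rg[:,:2].astype(np.float32)*1000);ct=np.array(ct)/1000
    h=P[(near<.20)&(P[...,2]>zb+.010)&(P[...,2]<zb+.0175)&(near>.032)]
    m=h[:,:2].mean(0);w,V=np.linalg.eigh(np.cov(h[:,:2].T));d=V[:,1];d=d if d@(m-ct)>0 else -d
    t=(h[:,:2]-m)@d;off=(ct-m)@np.array([-d[1],d[0]])
    print(n,"ring",ct.round(4),"r",round(r,1),len(rg),"mean",rg.mean(0).round(4),"handle",len(h),m.round(4),"yaw",np.degrees(np.arctan2(d[1],d[0])).round(2),"off",off.round(4),"tip",(m+d*t.max()).round(4))
E
python3 - <<'E'
from sp import *
plan((.600,.373,.15),18)
o=get_obs();p,d=snapshot("wrist");cv2.imwrite("pics/w2.png",p[:,:,::-1])
spanner("wrist",cloud("wrist",d,o))
E
```

```text
t 3.28 pos [0.5977 0.3827 0.15  ] yaw 18.21 q7 1.3 F [ 0.2 -0.6 -0.4] T [ 0.   -0.01 -0.01] g 0.999
spin first 0.21 then tool cm [ 0.   -1.   -0.08] dist 1.0 in current axes [ 0.   -1.   -0.08]
wrist ring [0.5776 0.3673] r 25.8 2237 mean [0.5771 0.3672 0.0215] handle 5845 [0.553  0.3139] yaw 165.16 off -0.058 tip [0.4557 0.3396]
```

View pics/w2.png

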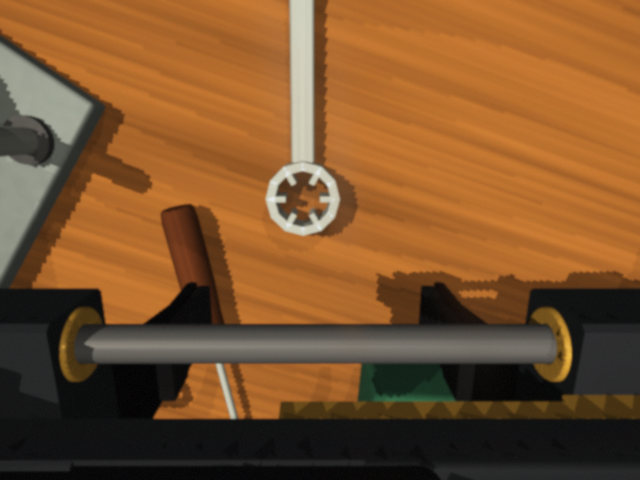

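The wrist view shows the ring with its six inward teeth at (303,199) and the handle running up to (302,0). This is the closed-ring spanner; the other one, at top (515,280), has a fork end. Now to the grasp.

```bash
python3 - <<'E'
from sp import *
plan((.5063,.3439,.0035),18.0)
E
```

```text
t 3.33 pos [0.5983 0.3816 0.1503] yaw 18.11 q7 1.3 F [ 0.2 -0.1 -0.1] T [0.03 0.05 0.01] g 1.002
spin first 0.11 then tool cm [14.68 -0.74 -9.92] dist 17.7 in current axes [14.68 -0.7  -9.91]
```

Request:
{"method": "carry_out", "body": {
  "motion": [
    [1.5, -0.2, -3, 0.1],
    [2, -0.2, -3, 0],
    [2.5, -0.2, -2.5, 0],
    [3, -0.1, -1.4, 0],
    [2, 0, 0, 0],
    [0, 0, 0, 0],
    [0, 0, 0, 0],
    [0, 0, 0, 0]
  ],
  "jaw": 0.5,
  "force": 50
}}

```text
time_s: 4.0
eef_pos: [0.5077, 0.3453, 0.0422]
orientation: [0.699, -0.11, 0.698, 0.111]
wrist_force: [-0.0, -0.0, 1.0]
gripper_width: 0.528
```

```bash
python3 - <<'E'
from sp import *
plan((.5063,.3439,.0035),18.0)
E
```

```text
t 4.0 pos [0.5077 0.3453 0.0422] yaw 17.99 q7 1.26 F [-0. -0.  1.] T [0.06 0.02 0.04] g 0.528
spin first -0.01 then tool cm [ 3.87 -0.09 -0.18] dist 3.9 in current axes [ 3.87 -0.09 -0.19]
```

Request:
{"method": "carry_out", "body": {
  "motion": [
    [1.5, -0.1, -0.2, 0],
    [1.4, 0, 0, 0],
    [0.9, 0, 0, 0],
    [0, 0, 0, 0],
    [0, 0, 0, 0]
  ]
}}

```text
time_s: 4.42
eef_pos: [0.5049, 0.3442, 0.0032]
orientation: [0.699, -0.111, 0.698, 0.111]
wrist_force: [0.4, -0.7, -0.7]
gripper_width: 0.503
```

Request:
{"method": "carry_out", "body": {
  "motion": [
    [0, 0, 0, 0],
    [0, 0, 0, 0],
    [0, 0, 0, 0],
    [0, 0, 0, 0],
    [0, 0, 0, 0]
  ],
  "jaw": 0,
  "force": 50
}}

```text
time_s: 4.83
eef_pos: [0.5044, 0.3441, 0.0029]
orientation: [0.698, -0.111, 0.698, 0.111]
wrist_force: [0.1, 0.0, 0.8]
gripper_width: 0.213
```

```bash
python3 - <<'E'
from sp import *
plan((.5063,.3439,.0035),18.0)
E
```

```text
t 4.83 pos [0.5044 0.3441 0.0029] yaw 18.09 q7 1.27 F [0.1 0.  0.8] T [-0.23 -0.09  0.01] g 0.213
spin first 0.09 then tool cm [-0.06 -0.08  0.17] dist 0.2 in current axes [-0.06 -0.08  0.17]
```

Request:
{"method": "carry_out", "body": {
  "motion": [
    [0, 0, 0, 0],
    [0, 0, 0, 0],
    [-0.5, 0, 0, 0],
    [-1.5, 0, 0, 0],
    [-3, 0, 0, 0],
    [-3, 0, 0, 0],
    [-3, 0, 0, 0],
    [-1.5, 0, 0, 0],
    [0, 0, 0, 0],
    [0, 0, 0, 0]
  ]
}}

```text
time_s: 5.67
eef_pos: [0.5044, 0.3443, 0.1281]
orientation: [0.699, -0.111, 0.698, 0.111]
wrist_force: [0.2, -0.4, -2.6]
gripper_width: 0.176
```

```bash
python3 - <<'E'
from sp import *
plan((.5647,.0394,.128),5.5)
E
```

```text
t 5.67 pos [0.5044 0.3443 0.1281] yaw 18.09 q7 1.25 F [ 0.2 -0.4 -2.6] T [ 0.04  0.12 -0.04] g 0.176
spin first 12.59 then tool cm [ 1.000e-02 -3.092e+01  3.080e+00] dist 31.1 in current axes [-1.000e-02 -3.085e+01 -3.740e+00]
```

Request:
{"method": "carry_out", "body": {
  "motion": [
    [0, 0, 0, 6.3],
    [0, 0, 0, 6.3],
    [0, -2.5, 0.2, 0],
    [0, -3.8, 0.4, 0],
    [0, -3.8, 0.4, 0],
    [0, -3.8, 0.4, 0],
    [0, -3.8, 0.4, 0],
    [0, -3.8, 0.4, 0],
    [0, -3.8, 0.4, 0],
    [0, -3.8, 0.4, 0]
  ]
}}

```text
time_s: 6.5
eef_pos: [0.5607, 0.0552, 0.1257]
orientation: [0.705, -0.034, 0.707, 0.034]
wrist_force: [1.2, -0.2, -2.3]
gripper_width: 0.176
```

Request:
{"method": "carry_out", "body": {
  "motion": [
    [0, -1.8, 0.1, 0],
    [0, 0, 0, 0],
    [0, 0, 0, 0],
    [0, 0, 0, 0]
  ]
}}

```text
time_s: 6.83
eef_pos: [0.5637, 0.0405, 0.1262]
orientation: [0.705, -0.034, 0.707, 0.034]
wrist_force: [1.5, 1.1, -1.1]
gripper_width: 0.17
```

```bash
python3 - <<'E'
from sp import *
plan((.5647,.0394,.085),5.5)
p,d=snapshot("scene");cv2.imwrite("pics/s2.png",p[:,:,::-1]);cv2.imwrite("pics/s2c.png",cv2.resize(p[170:340,270:440,::-1],None,fx=4.5,fy=3.5,interpolation=3));np.save("pics/s2.npy",d)
P=cloud("scene",d)
spanner("scene",P,c=(.641,.0468),zb=.125)
o=get_obs();T=o;
E
```

```text
t 6.83 pos [0.5637 0.0405 0.1262] yaw 5.54 q7 1.59 F [ 1.5  1.1 -1.1] T [0.13 0.07 0.04] g 0.17
spin first 0.04 then tool cm [ 4.12 -0.11  0.09] dist 4.1 in current axes [ 4.12 -0.12  0.1 ]
scene ring [0.639  0.0468] r 26.3 289 mean [0.6395 0.0474 0.1452] handle 236 [0.5766 0.0416] yaw -179.49 off -0.0046 tip [0.5219 0.0411]
```

View pics/s2c.png

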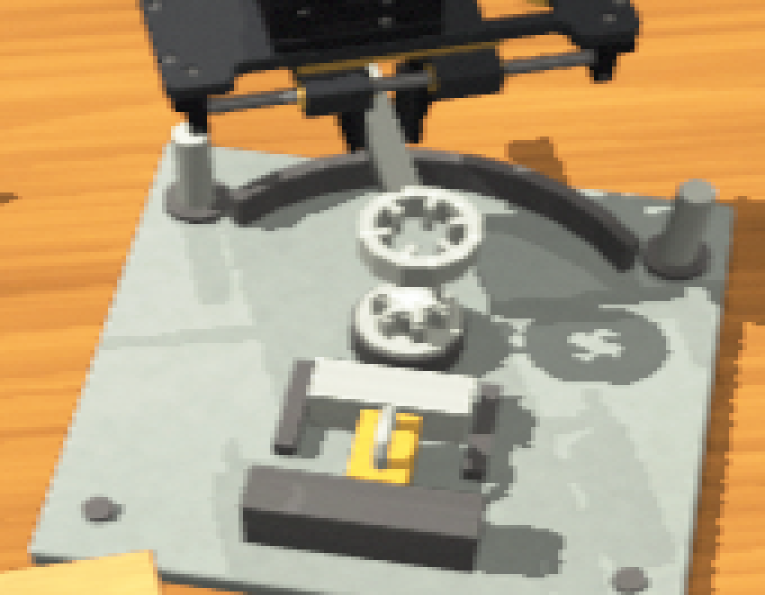

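Request:
{"method": "carry_out", "body": {
  "motion": [
    [1.5, -0.1, 0.1, 0],
    [2, 0, 0, 0],
    [1, 0, 0, 0],
    [0, 0, 0, 0],
    [0, 0, 0, 0],
    [0, 0, 0, 0]
  ]
}}

```text
time_s: 7.38
eef_pos: [0.5662, 0.0391, 0.0833]
orientation: [0.707, -0.034, 0.706, 0.034]
wrist_force: [-0.3, -0.6, -1.9]
gripper_width: 0.176
```

```bash
python3 - <<'E'
from sp import *
plan((.5647,.0394,.053),5.5)
p,d=snapshot("scene");cv2.imwrite("pics/s3c.png",cv2.resize(p[170:340,270:440,::-1],None,fx=4.5,fy=3.5,interpolation=3))
P=cloud("scene",d)
spanner("scene",P,c=(.641,.0468),zb=.078)
E
```

```text
t 7.38 pos [0.5662 0.0391 0.0833] yaw 5.53 q7 1.61 F [-0.3 -0.6 -1.9] T [0.02 0.07 0.  ] g 0.176
spin first 0.03 then tool cm [ 3.03  0.05 -0.15] dist 3.0 in current axes [ 3.03  0.05 -0.15]
scene ring [0.635  0.0425] r 32.6 327 mean [0.6415 0.0453 0.1014] handle 282 [0.62  0.052] yaw 139.47 off -0.0025 tip [0.538  0.1221]
```

View pics/s3c.png

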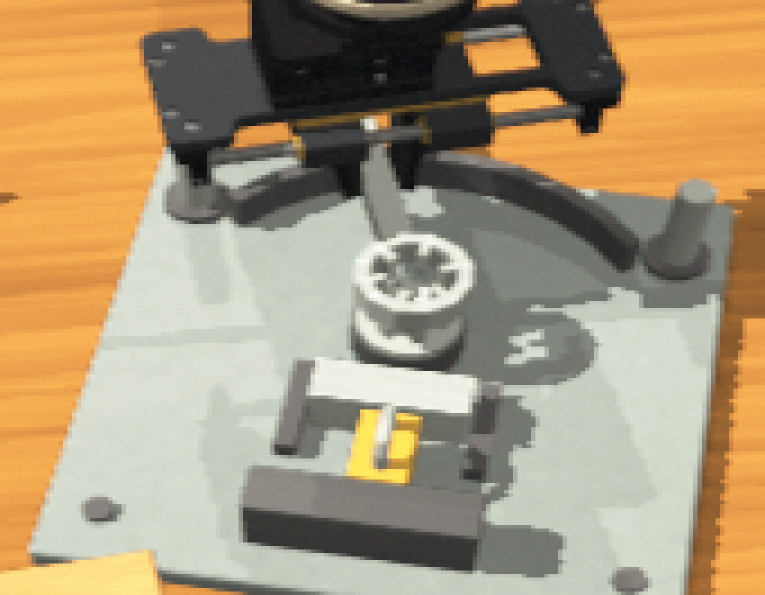

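Request:
{"method": "carry_out", "body": {
  "motion": [
    [0.4, 0, -0.1, 0],
    [0.4, 0, 0, 0],
    [0.3, 0, 0, 0],
    [0.3, 0, 0, 0],
    [0, 0, 0, 0],
    [0, 0, 0, 0]
  ]
}}

```text
time_s: 7.93
eef_pos: [0.5646, 0.0384, 0.0683]
orientation: [0.706, -0.034, 0.706, 0.034]
wrist_force: [-0.2, -0.3, -1.7]
gripper_width: 0.179
```

```bash
python3 - <<'E'
from sp import *
plan((.5647,.0394,.053),5.5)
E
```

```text
t 7.93 pos [0.5646 0.0384 0.0683] yaw 5.48 q7 1.62 F [-0.2 -0.3 -1.7] T [ 0.04  0.06 -0.03] g 0.179
spin first -0.02 then tool cm [1.53 0.1  0.02] dist 1.5 in current axes [1.53 0.1  0.02]
```

Request:
{"method": "carry_out", "body": {
  "motion": [
    [0.3, 0.05, 0, 0],
    [0.3, 0, 0, 0],
    [0.3, 0, 0, 0],
    [0.3, 0, 0, 0],
    [0.2, 0, 0, 0],
    [0, 0, 0, 0],
    [0, 0, 0, 0]
  ]
}}

```text
time_s: 8.52
eef_pos: [0.5646, 0.0389, 0.0544]
orientation: [0.706, -0.034, 0.706, 0.034]
wrist_force: [0.4, 0.1, -2.0]
gripper_width: 0.179
```

```bash
python3 - <<'E'
from sp import *
plan((.5647,.0394,.053),5.5)
E
```

```text
t 8.52 pos [0.5646 0.0389 0.0544] yaw 5.48 q7 1.62 F [ 0.4  0.1 -2. ] T [0.   0.04 0.  ] g 0.179
spin first -0.02 then tool cm [0.14 0.05 0.01] dist 0.1 in current axes [0.14 0.05 0.01]
```

Request:
{"method": "carry_out", "body": {
  "motion": [
    [0.1, 0, 0, 0],
    [0.1, 0, 0, 0],
    [0, 0, 0, 0],
    [0, 0, 0, 0]
  ]
}}

```text
time_s: 8.85
eef_pos: [0.5649, 0.0389, 0.0528]
orientation: [0.706, -0.034, 0.706, 0.034]
wrist_force: [0.5, 0.1, -0.5]
gripper_width: 0.177
```

```bash
python3 - <<'E'
from sp import *
plan((.5647,.0394,.053),5.5)
E
```

```text
t 8.85 pos [0.5649 0.0389 0.0528] yaw 5.49 q7 1.62 F [ 0.5  0.1 -0.5] T [ 0.04 -0.03 -0.  ] g 0.177
spin first -0.01 then tool cm [-0.02  0.05 -0.02] dist 0.1 in current axes [-0.02  0.05 -0.02]
```

```bash
cat >> h.py <<'E'
C=np.array([.641,.0468])
def turn(tag=""):
    o=get_obs();p=o["eef_pos"][:2]-C;F=o["wrist_force"];y,_=yawz(o)
    M=o["torque"][2]+p[0]*F[1]-p[1]*F[0]
    e=-p/np.hypot(*p)
    print(tag,"t",round(o["time_s"],2),"z",o["eef_pos"][2].round(4),"r",np.hypot(*p).round(4),"posang",np.degrees(np.arctan2(e[1],e[0])).round(2),"yaw",round(y,2),"phi",round(y+16.35,1),"F",F.round(1),"T",o["torque"].round(2),"Mscrew",round(M,3),"g",round(o["gripper_width"],3))
E
python3 -c "
from h import *
turn()"
```

```text
t 8.85 z 0.0528 r 0.0765 posang 5.9 yaw 5.49 phi 21.8 F [ 0.5  0.1 -0.5] T [ 0.04 -0.03 -0.  ] Mscrew -0.009 g 0.177
```

Request:
{"method": "carry_out", "body": {
  "motion": [
    [0.05, 0.4, 0.01, 3],
    [0, 0.53, 0.02, 4],
    [0, 0.53, 0.02, 4],
    [0, 0.53, 0.02, 4]
  ]
}}

```text
time_s: 9.18
eef_pos: [0.5652, 0.0571, 0.0525]
orientation: [0.704, 0.059, 0.705, -0.061]
wrist_force: [-2.8, -5.1, 5.0]
gripper_width: 0.174
```

```bash
python3 -c "
from h import *
turn()"
```

```text
t 9.18 z 0.0525 r 0.0765 posang -7.77 yaw -9.72 phi 6.6 F [-2.8 -5.1  5. ] T [-0.97  0.6   0.73] Mscrew 1.15 g 0.174
```

Request:
{"method": "carry_out", "body": {
  "motion": [
    [0, 0.6, 0.024, 4.5],
    [0, 0.6, 0.024, 4.5],
    [0, 0.6, 0.024, 4.5],
    [0, 0.6, 0.024, 4.5],
    [0, 0.6, 0.024, 4.5]
  ]
}}

```text
time_s: 9.6
eef_pos: [0.5752, 0.0856, 0.0525]
orientation: [0.679, 0.195, 0.68, -0.197]
wrist_force: [-5.6, -5.1, 7.6]
gripper_width: 0.177
```

```bash
python3 -c "
from h import *
turn()"
```

```text
t 9.6 z 0.0525 r 0.0764 posang -30.51 yaw -32.22 phi -15.9 F [-5.6 -5.1  7.6] T [-1.13  1.43  0.76] Mscrew 1.311 g 0.177
```

Request:
{"method": "carry_out", "body": {
  "motion": [
    [-0.05, 0.53, 0.019, 4],
    [-0.02, 0.53, 0.019, 4],
    [0, 0.53, 0.019, 4],
    [0, 0.53, 0.019, 4],
    [0, 0.53, 0.019, 4]
  ]
}}

```text
time_s: 10.02
eef_pos: [0.5926, 0.1058, 0.0525]
orientation: [0.634, 0.31, 0.636, -0.312]
wrist_force: [-5.6, -2.5, 1.9]
gripper_width: 0.176
```

```bash
python3 -c "
from h import *
turn()"
```

```text
t 10.02 z 0.0525 r 0.0763 posang -50.65 yaw -52.16 phi -35.8 F [-5.6 -2.5  1.9] T [-0.66  1.1   0.54] Mscrew 0.988 g 0.176
```

Request:
{"method": "carry_out", "body": {
  "motion": [
    [0, 0, 0, 0],
    [0, 0, 0, 0],
    [0, 0, 0, 0]
  ]
}}

```text
time_s: 10.27
eef_pos: [0.5933, 0.1063, 0.0527]
orientation: [0.636, 0.309, 0.636, -0.309]
wrist_force: [-2.9, 0.8, -0.7]
gripper_width: 0.183
```

```bash
python3 -c "
from h import *
turn()
p,d=snapshot('scene');cv2.imwrite('pics/s4c.png',cv2.resize(p[170:340,270:440,::-1],None,fx=4.5,fy=3.5,interpolation=3));np.save('pics/s4.npy',d)"
```

```text
t 10.27 z 0.0527 r 0.0762 posang -51.26 yaw -51.89 phi -35.5 F [-2.9  0.8 -0.7] T [-0.12  0.61  0.18] Mscrew 0.314 g 0.183
```

View pics/s4c.png

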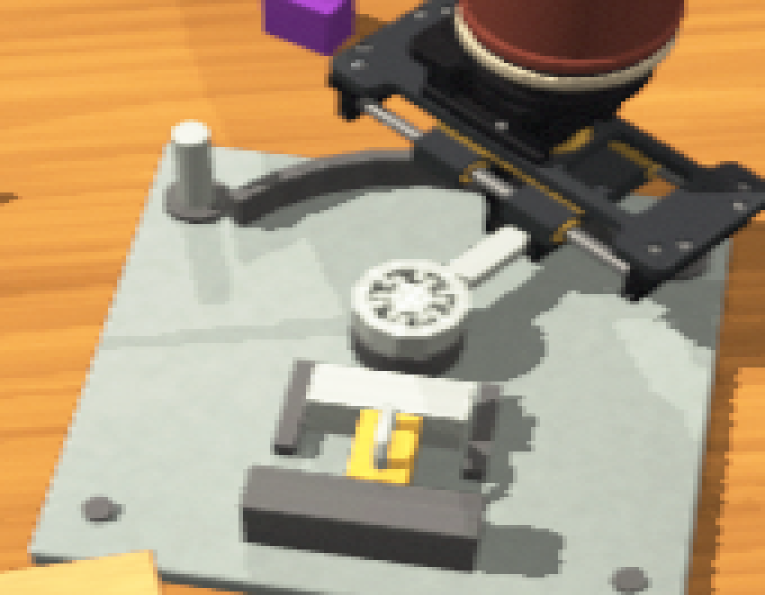

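Request:
{"method": "carry_out", "body": {
  "motion": [
    [0, -0.4, 0.01, -3],
    [0, -0.4, 0.01, -3],
    [0, 0, 0, 0],
    [0, 0, 0, 0]
  ]
}}

```text
time_s: 10.65
eef_pos: [0.588, 0.1009, 0.053]
orientation: [0.651, 0.277, 0.65, -0.277]
wrist_force: [-0.0, 0.3, -1.1]
gripper_width: 0.176
```

```bash
python3 -c "
from h import *
turn()"
```

```text
t 10.65 z 0.053 r 0.0757 posang -45.57 yaw -46.1 phi -29.7 F [-0.   0.3 -1.1] T [-0.08  0.01 -0.01] Mscrew -0.023 g 0.176
```

Request:
{"method": "carry_out", "body": {
  "motion": [
    [-0.4, 0, 0, 0],
    [-0.7, 0, 0, 0],
    [-0.8, 0, 0, 0],
    [-0.8, 0, 0, 0],
    [-0.5, 0, 0, 0],
    [0, 0, 0, 0],
    [0, 0, 0, 0]
  ]
}}

```text
time_s: 11.23
eef_pos: [0.588, 0.1012, 0.0853]
orientation: [0.651, 0.277, 0.651, -0.276]
wrist_force: [0.7, 0.4, -1.8]
gripper_width: 0.179
```

```bash
python3 -c "
from h import *
turn()"
```

```text
t 11.23 z 0.0853 r 0.0759 posang -45.74 yaw -46.01 phi -29.7 F [ 0.7  0.4 -1.8] T [0.04 0.05 0.05] Mscrew -0.012 g 0.179
```

Request:
{"method": "carry_out", "body": {
  "motion": [
    [0, -0.794, 0.042, -6],
    [0, -0.794, 0.042, -6],
    [0, -0.794, 0.042, -6],
    [0, -0.794, 0.042, -6],
    [0, -0.794, 0.042, -6],
    [0, -0.794, 0.042, -6],
    [0, -0.794, 0.042, -6],
    [0, -0.794, 0.042, -6],
    [0, -0.794, 0.042, -6],
    [0, -0.794, 0.042, -6]
  ]
}}

```text
time_s: 12.07
eef_pos: [0.5663, 0.0275, 0.0843]
orientation: [0.701, -0.088, 0.702, 0.088]
wrist_force: [0.1, -0.3, -1.1]
gripper_width: 0.173
```

Request:
{"method": "carry_out", "body": {
  "motion": [
    [0, 0, 0, 0],
    [0, 0, 0, 0],
    [0, 0, 0, 0]
  ]
}}

```text
time_s: 12.32
eef_pos: [0.5665, 0.0286, 0.0845]
orientation: [0.702, -0.085, 0.702, 0.085]
wrist_force: [0.8, 1.4, -1.4]
gripper_width: 0.179
```

```bash
python3 -c "
from h import *
turn()
a=np.radians(14);plan((C[0]-.0763*np.cos(a),C[1]-.0763*np.sin(a),.053),14)"
```

```text
t 12.32 z 0.0845 r 0.0767 posang 13.77 yaw 13.8 phi 30.1 F [ 0.8  1.4 -1.4] T [ 0.07 -0.   -0.02] Mscrew -0.112 g 0.179
t 12.32 pos [0.5665 0.0286 0.0845] yaw 13.8 q7 1.77 F [ 0.8  1.4 -1.4] T [ 0.07 -0.   -0.02] g 0.179
spin first -0.2 then tool cm [ 3.15 -0.03  0.04] dist 3.1 in current axes [ 3.15 -0.03  0.04]
```

Aligned. Lowering with a force check partway.

Request:
{"method": "carry_out", "body": {
  "motion": [
    [0.5, 0, 0, 0],
    [0.5, 0, 0, 0],
    [0.4, 0, 0, 0],
    [0.3, 0, 0, 0],
    [0, 0, 0, 0],
    [0, 0, 0, 0]
  ]
}}

```text
time_s: 12.82
eef_pos: [0.5666, 0.028, 0.0674]
orientation: [0.702, -0.086, 0.702, 0.086]
wrist_force: [0.4, 0.2, -2.0]
gripper_width: 0.177
```

```bash
python3 -c "
from h import *
turn()"
```

```text
t 12.82 z 0.0674 r 0.0768 posang 14.16 yaw 13.97 phi 30.3 F [ 0.4  0.2 -2. ] T [ 0.01  0.06 -0.02] Mscrew -0.025 g 0.177
```

Request:
{"method": "carry_out", "body": {
  "motion": [
    [0.3, 0, 0, 0],
    [0.3, 0, 0, 0],
    [0.3, 0, 0, 0],
    [0.3, 0, 0, 0],
    [0.2, 0, 0, 0],
    [0.06, 0, 0, 0],
    [0, 0, 0, 0],
    [0, 0, 0, 0]
  ]
}}

```text
time_s: 13.48
eef_pos: [0.5668, 0.028, 0.0532]
orientation: [0.702, -0.086, 0.702, 0.086]
wrist_force: [-0.2, -0.3, -1.8]
gripper_width: 0.175
```

```bash
python3 -c "
from h import *
turn()"
```

```text
t 13.48 z 0.0532 r 0.0765 posang 14.26 yaw 13.98 phi 30.3 F [-0.2 -0.3 -1.8] T [ 0.1   0.06 -0.01] Mscrew 0.002 g 0.175
```

Request:
{"method": "carry_out", "body": {
  "motion": [
    [0.03, 0.53, 0.019, 4],
    [0, 0.53, 0.019, 4],
    [0, 0.53, 0.019, 4],
    [0, 0.53, 0.019, 4],
    [0, 0.53, 0.019, 4]
  ]
}}

```text
time_s: 13.9
eef_pos: [0.5647, 0.0532, 0.0529]
orientation: [0.706, 0.038, 0.706, -0.039]
wrist_force: [-0.8, -4.5, -1.3]
gripper_width: 0.174
```

```bash
python3 -c "
from h import *
turn()"
```

```text
t 13.9 z 0.0529 r 0.0765 posang -4.78 yaw -6.2 phi 10.1 F [-0.8 -4.5 -1.3] T [-1.    0.24  0.57] Mscrew 0.917 g 0.174
```

Request:
{"method": "carry_out", "body": {
  "motion": [
    [0, 0.53, 0.019, 4],
    [0, 0.53, 0.019, 4],
    [0, 0.53, 0.019, 4]
  ]
}}

```text
time_s: 14.15
eef_pos: [0.5678, 0.0688, 0.0528]
orientation: [0.698, 0.111, 0.699, -0.112]
wrist_force: [-1.8, -4.1, -0.3]
gripper_width: 0.179
```

```bash
python3 -c "
from h import *
turn()"
```

```text
t 14.15 z 0.0528 r 0.0765 posang -16.73 yaw -18.2 phi -1.8 F [-1.8 -4.1 -0.3] T [-0.88  0.46  0.56] Mscrew 0.9 g 0.179
```

Request:
{"method": "carry_out", "body": {
  "motion": [
    [0, 0.53, 0.019, 4],
    [0, 0.53, 0.019, 4],
    [0, 0.53, 0.019, 4]
  ]
}}

```text
time_s: 14.4
eef_pos: [0.574, 0.0835, 0.0527]
orientation: [0.682, 0.183, 0.683, -0.185]
wrist_force: [-3.7, -3.0, 0.5]
gripper_width: 0.177
```

```bash
python3 -c "
from h import *
turn()"
```

```text
t 14.4 z 0.0527 r 0.0764 posang -28.7 yaw -30.19 phi -13.8 F [-3.7 -3.   0.5] T [-0.82  0.64  0.55] Mscrew 0.881 g 0.177
```

Request:
{"method": "carry_out", "body": {
  "motion": [
    [0, 0.53, 0.019, 4],
    [0, 0.53, 0.019, 4]
  ]
}}

```text
time_s: 14.57
eef_pos: [0.5798, 0.0925, 0.0527]
orientation: [0.668, 0.231, 0.669, -0.232]
wrist_force: [-3.9, -4.0, 0.2]
gripper_width: 0.179
```

```bash
python3 -c "
from h import *
turn()"
```

```text
t 14.57 z 0.0527 r 0.0764 posang -36.73 yaw -38.18 phi -21.8 F [-3.9 -4.   0.2] T [-0.77  0.84  0.57] Mscrew 0.99 g 0.179
```

Request:
{"method": "carry_out", "body": {
  "motion": [
    [0, 0.4, 0.011, 3],
    [0, 0.4, 0.011, 3]
  ]
}}

```text
time_s: 14.73
eef_pos: [0.5849, 0.0985, 0.0526]
orientation: [0.655, 0.265, 0.656, -0.266]
wrist_force: [-6.3, -4.1, 0.7]
gripper_width: 0.181
```

```bash
python3 -c "
from h import *
turn()"
```

```text
t 14.73 z 0.0526 r 0.0763 posang -42.67 yaw -44.13 phi -27.8 F [-6.3 -4.1  0.7] T [-0.74  1.02  0.5 ] Mscrew 1.055 g 0.181
```

Request:
{"method": "carry_out", "body": {
  "motion": [
    [0, 0.4, 0.011, 3],
    [0, 0.4, 0.011, 3]
  ]
}}

```text
time_s: 14.9
eef_pos: [0.5907, 0.1042, 0.0526]
orientation: [0.64, 0.299, 0.641, -0.3]
wrist_force: [-4.8, -2.6, 1.3]
gripper_width: 0.174
```

```bash
python3 -c "
from h import *
turn()"
```

```text
t 14.9 z 0.0526 r 0.0763 posang -48.75 yaw -50.12 phi -33.8 F [-4.8 -2.6  1.3] T [-0.74  1.11  0.47] Mscrew 0.879 g 0.174
```

Request:
{"method": "carry_out", "body": {
  "motion": [
    [0, 0.4, 0.011, 3],
    [0, 0.4, 0.011, 3]
  ]
}}

```text
time_s: 15.07
eef_pos: [0.5964, 0.1086, 0.0525]
orientation: [0.623, 0.331, 0.625, -0.334]
wrist_force: [-10.1, -4.1, 5.9]
gripper_width: 0.179
```

```bash
python3 -c "
from h import *
turn()"
```

```text
t 15.07 z 0.0525 r 0.0762 posang -54.14 yaw -56.12 phi -39.8 F [-10.1  -4.1   5.9] T [-1.03  2.34  0.74] Mscrew 1.542 g 0.179
```

Request:
{"method": "carry_out", "body": {
  "motion": [
    [0, 0, 0, 0],
    [0, 0, 0, 0],
    [0, 0, 0, 0]
  ]
}}

```text
time_s: 15.32
eef_pos: [0.5968, 0.1089, 0.0526]
orientation: [0.624, 0.331, 0.625, -0.333]
wrist_force: [-6.9, -1.6, 2.1]
gripper_width: 0.18
```

```bash
python3 -c "
from h import *
turn()
p,d=snapshot('scene');cv2.imwrite('pics/s5c.png',cv2.resize(p[170:340,270:440,::-1],None,fx=4.5,fy=3.5,interpolation=3));np.save('pics/s5.npy',d)"
```

```text
t 15.32 z 0.0526 r 0.0762 posang -54.53 yaw -55.97 phi -39.6 F [-6.9 -1.6  2.1] T [-0.58  1.34  0.54] Mscrew 1.034 g 0.18
```

View pics/s5c.png

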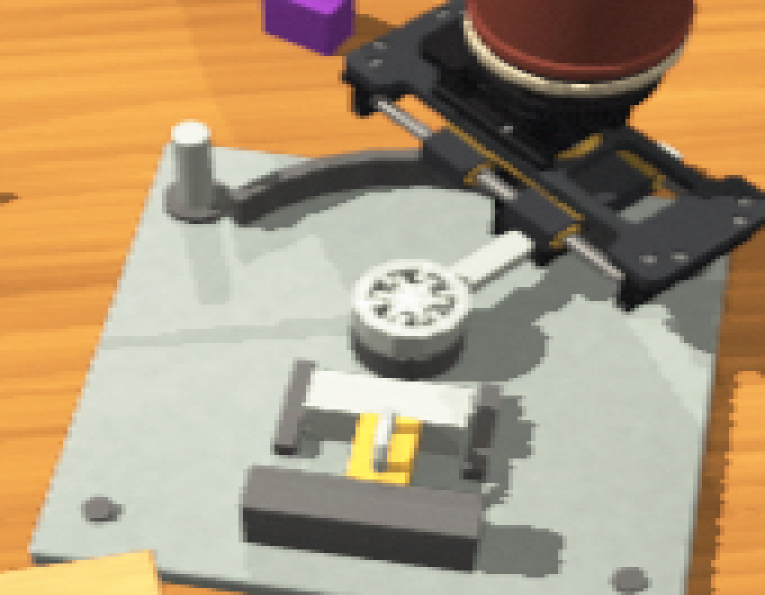

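Request:
{"method": "carry_out", "body": {
  "motion": [
    [-0.04, 0, 0, 0],
    [0, 0, 0, 0],
    [0, 0, 0, 0]
  ]
}}

```text
time_s: 15.62
eef_pos: [0.5967, 0.1089, 0.0528]
orientation: [0.624, 0.331, 0.625, -0.333]
wrist_force: [-5.1, -2.3, -0.0]
gripper_width: 0.179
```

```bash
python3 - <<'E'
from h import *
turn()
a=np.radians(-16.35);X=np.array([np.cos(a),np.sin(a)]);Y=np.array([-X[1],X[0]])
im={}
for n in("scene0","s4","s5"):
    P=cloud("scene",np.load(f"pics/{n}.npy"));q=P[...,:2]-C;fx=q@X;fy=q@Y;z=P[...,2]
    def rng(m): v=fx[m];return len(v),np.percentile(v,[2,50,98]).round(4)
    print(n,"jaw top",rng((abs(fy)<.033)&(abs(z-.061)<.004)&(fx>.02)&(fx<.07)),
     "fence top",rng((abs(fy)<.05)&(fx>.075)&(fx<.14)&(z>.045)),
     "padlock z~.066",rng((abs(fy)<.013)&(abs(z-.066)<.0025)&(fx>.03)&(fx<.12)),
     "shackle",rng((abs(fy)<.02)&(z>.085)&(fx>.03)&(fx<.12)))
E
```

```text
t 15.62 z 0.0528 r 0.0763 posang -54.5 yaw -55.96 phi -39.6 F [-5.1 -2.3 -0. ] T [-0.59  1.18  0.6 ] Mscrew 1.02 g 0.179
scene0 jaw top (395, array([0.0381, 0.0508, 0.0625])) fence top (1190, array([0.0794, 0.1247, 0.1374])) padlock z~.066 (194, array([0.0433, 0.0896, 0.1161])) shackle (46, array([0.0789, 0.0921, 0.1023]))
s4 jaw top (419, array([0.0216, 0.0527, 0.0665])) fence top (1200, array([0.0796, 0.125 , 0.1375])) padlock z~.066 (173, array([0.0487, 0.0896, 0.1148])) shackle (48, array([0.0787, 0.0919, 0.1024]))
s5 jaw top (406, array([0.0225, 0.0565, 0.0694])) fence top (1192, array([0.0798, 0.1247, 0.1373])) padlock z~.066 (167, array([0.0522, 0.0912, 0.1169])) shackle (48, array([0.0808, 0.0938, 0.1027]))
```

Request:
{"method": "carry_out", "body": {
  "motion": [
    [0, 0.07, 0, 0.5],
    [0, 0.07, 0, 0.5]
  ]
}}

```text
time_s: 15.78
eef_pos: [0.5973, 0.1093, 0.0526]
orientation: [0.62, 0.336, 0.623, -0.339]
wrist_force: [-8.9, -4.2, 1.1]
gripper_width: 0.174
```

```bash
python3 -c "
from h import *
turn()"
```

```text
t 15.78 z 0.0526 r 0.0763 posang -55.03 yaw -56.98 phi -40.6 F [-8.9 -4.2  1.1] T [-0.97  1.86  0.71] Mscrew 1.45 g 0.174
```

Request:
{"method": "carry_out", "body": {
  "motion": [
    [0, -0.13, 0, -1],
    [0, -0.27, 0.01, -2],
    [0, -0.27, 0.01, -2],
    [0, 0, 0, 0],
    [0, 0, 0, 0]
  ]
}}

```text
time_s: 16.2
eef_pos: [0.5939, 0.1066, 0.0534]
orientation: [0.635, 0.31, 0.635, -0.31]
wrist_force: [-0.1, 1.0, -1.9]
gripper_width: 0.178
```

```bash
python3 -c "
from h import *
turn()"
```

```text
t 16.2 z 0.0534 r 0.0761 posang -51.79 yaw -52.06 phi -35.7 F [-0.1  1.  -1.9] T [ 0.16  0.2  -0.02] Mscrew -0.059 g 0.178
```

Request:
{"method": "carry_out", "body": {
  "motion": [
    [0.06, 0, 0, 0],
    [0, 0, 0, 0],
    [0, 0, 0, 0]
  ]
}}

```text
time_s: 16.45
eef_pos: [0.594, 0.1066, 0.0527]
orientation: [0.635, 0.31, 0.636, -0.31]
wrist_force: [-1.6, 1.6, 0.5]
gripper_width: 0.177
```

Request:
{"method": "carry_out", "body": {
  "motion": [
    [0, 0, 0, 0],
    [0, 0, 0, 0],
    [0, 0, 0, 0],
    [0, 0, 0, 0],
    [0, 0, 0, 0]
  ],
  "jaw": 0.45
}}

```text
time_s: 16.87
eef_pos: [0.5941, 0.106, 0.0527]
orientation: [0.636, 0.31, 0.635, -0.31]
wrist_force: [-0.3, -0.4, -0.2]
gripper_width: 0.424
```

```bash
python3 -c "
from h import *
turn()"
```

```text
t 16.87 z 0.0527 r 0.0755 posang -51.66 yaw -52.03 phi -35.7 F [-0.3 -0.4 -0.2] T [-0.06 -0.01 -0.01] Mscrew 0.024 g 0.424
```

Request:
{"method": "carry_out", "body": {
  "motion": [
    [-1, 0, 0, 0],
    [-2, 0, 0, 0],
    [-3, 0, 0, 0],
    [-3, 0, 0, 0],
    [-3, 0, 0, 0],
    [-3, 0, 0, 0],
    [0, 0, -3, 0],
    [0, 0, -4, 0],
    [0, 0, -4, 0],
    [0, 0, 0, 0]
  ]
}}

```text
time_s: 17.7
eef_pos: [0.5219, 0.2005, 0.2034]
orientation: [0.636, 0.308, 0.638, -0.306]
wrist_force: [0.6, 1.1, 0.4]
gripper_width: 0.449
```

Request:
{"method": "carry_out", "body": {
  "motion": [
    [0, 0, 0, 0],
    [0, 0, 0, 0]
  ]
}}

```text
time_s: 17.87
eef_pos: [0.5265, 0.1927, 0.2035]
orientation: [0.636, 0.31, 0.635, -0.31]
wrist_force: [-0.4, -0.7, -1.1]
gripper_width: 0.45
```

```bash
python3 - <<'E'
from h import *
turn()
for n in("scene",):
    p,d=snapshot(n);cv2.imwrite(f'pics/f_{n}.png',cv2.resize(p[170:340,270:440,::-1],None,fx=4.5,fy=3.5,interpolation=3))
P=cloud("scene",d)
from sp import spanner
spanner("scene",P,c=tuple(C),zb=.05)
a=np.radians(-16.35);X=np.array([np.cos(a),np.sin(a)]);Y=np.array([-X[1],X[0]])
q=P[...,:2]-C;fx=q@X;fy=q@Y;z=P[...,2]
m=(abs(fy)<.02)&(z>.085)&(fx>.03)&(fx<.12);print("shackle",np.percentile(fx[m],[2,50,98]))
E
```

```text
t 17.87 z 0.2035 r 0.1854 posang -51.87 yaw -52.0 phi -35.7 F [-0.4 -0.7 -1.1] T [-0.05 -0.    0.02] Mscrew 0.152 g 0.45
scene ring [0.6399 0.0459] r 26.6 420 mean [0.6407 0.0459 0.072 ] handle 1157 [0.6694 0.0646] yaw -30.1 off -0.031 tip [ 0.8132 -0.0187]
shackle [0.07988233 0.09348366 0.10356522]
```

View pics/f_scene.png

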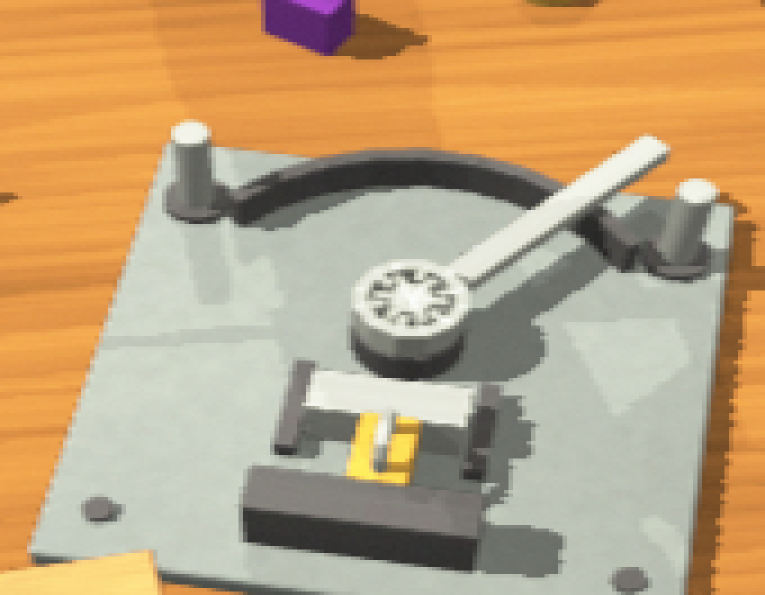

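The spanner sits on the screw with the ring at about (412,300) in the crop. The ring top is at z = 0.072, as it should be when fully home, and the handle lies on the rest. The padlock is tight between jaw and fence, and the gripper is clear.

```bash
python3 -c "
from cell import finish_job
print(finish_job())"
```

```text
the job is handed in; nothing more can be done
None
```

I clamped the padlock in two bites and left the ring spanner sitting on the screw. The job was handed in at about 18 s, with no verdict reported.

**Bites:** The first turned the screw about 0.9 rad. I then lifted the spanner off, turned it back 60°, re-fitted it and turned about 1.1 rad more. I eased the spanner back within its play before letting go and backing the arm away.

**Final torque:** The free screw read about 0.9 N m. The last slow turn read 1.45 N m, which puts the grip at roughly 120–140 N, in the upper part of the firm range. Just before that turn, with the arm stopped, 1.02 N m was left.

**Last picture:** The ring top is at 72 mm, so the spanner is fully home. The ring centre is within about 1 mm of the screw axis, and the handle lies on the rest. The padlock had been pushed about 1.5–2 mm to the fence.

**Readings that disagreed:**
- One reading reached 1.54 N m, just over the firm limit of 1.5; I put that down to friction from the arm pressing down.
- One reading of 0.88 N m shortly before that broke the rising trend.
- The 1.02 N m left after stopping is above the 0.7–0.9 given for 100 N, so the grip is probably above 100 N.
- Jaw travel from depth came out at about 7 mm, against 8 mm expected from the turning.
- My automatic fit of the handle's direction in the last picture picked up other parts of the scene, so I judged the handle by eye.

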